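Lock the treat dispenser for the car

TASK

The white dog treat dispenser is going in the car: slide its orange transport lock all the way along its track to the end stop by the red dot, then let go and stay clear of it. Leave the blue timer slide on the grey boot dryer and the cookie jar where they are.

Things in the scene. Friction and masses are not known exactly. Their poses are not given: they have to be found in the camera images.
- lock_grip (a point): centre of the top of the orange grip, 107 mm above the ledge: an upright block 34 mm (x, across the track) by 26 mm (y, along it) by 37 mm tall, with a 44 x 40 mm foot 7 mm high, on the white dispenser's flat deck (70 mm above the ledge). It slides level along its +y, from the green dot to the red; z up. On its +x side, 58 mm from its centre, stands the hopper, 120 mm above the ledge
- lock (a joint): position of the orange grip along its track in m: 0 at the green dot's end, 0.080 at the end stop by the red dot (locked). About 2 N of friction, no spring, stays where it is left. The dispenser (200 mm in x, 240 mm in y) is fixed; its deck is clear for 80 mm along the track from the grip's centre, at either end stop
- timer_grip (a point): centre of the top face of the blue timer grip on the grey boot dryer (the fixed grey base with two short black tubes up to 135 mm above the ledge, on +x of its grip); the same shape as the orange grip, 97 mm above the ledge; it slides freely along its y, and is to be left alone
- cookie_jar: closed ceramic cookie jar, blue with a white lid, 132 mm across and 188 mm tall, loose; origin at the centre of its underside, z up; to be left alone

How it is judged:
By the outcome, as a careful person would: the job done as asked, in the order asked, and still so for the second after the job is handed in, with the robot touching nothing.
It also fails if it takes over 29 s, if anything falls off the work surface, if the arm or the gripper's body presses on something with over 40 N, if the wrist force passes 120 N, or if a joint passes its speed limit or range.

ROBOT

A 7-joint arm with a two-finger parallel gripper is mounted at the origin on the work surface. World frame = base frame: x ahead of the robot, y to its left, z up, the work surface at z = 0. Lengths are in m, angles in rad, forces in N, time in s.
With the tool pointing down it reaches from about 0.4 to 0.875 m from the base axis. Payload 19.3 kg.
Tool frame: the origin (TCP) lies midway between the tips of the shut fingers; the grasp point (between the pads) lies 19 mm behind it; z points along the fingers, y is the direction in which the jaws open and shut (so a half turn about z gives the same grasp; the last joint's range is limited). The gripper opens to 85 mm and grips with 20 to 120 N. Pads are 22 mm wide; open, the fingers measure 114 mm over their backs; the gripper's body (76 mm by 85 mm) begins 54 mm behind the grasp point. The pads swing forward as they close: fully open they stand 13 mm farther back than shut.
Start: joints at [-1.345, 0.521, -0.036, 1.599, 0.021, 1.021, -0.113], TCP at [0.182, 0.598, 0.231] pointing down, gripper open.
Joint ranges: [-2.91, 2.91], [-0.3, 2.13], [-1.5, 1.42], [0.17, 2.43], [-1.26, 4.41], [0.16, 1.93], [-2.52, 2.52]. Speed limits (rad/s): [1.89, 1.89, 2.39, 2.39, 3.01, 3.01, 3.01].

INTERFACE

Orientations are given as [roll, pitch, yaw] about the fixed x, y, z axes, in that order (R = Rz(yaw) Ry(pitch) Rx(roll)).
In Python, from workcell import telemetry, cams, workorder gives the robot as it stands. The module is installed in compiled form; this text tells all that it offers.
- The arm moves only by the tool apply_moves, never from a script. Its argument "steps" is a list of rows, each a list of 4 numbers: the shift along the tool's x, y, z in cm, then the turn about the tool's z in rad. A call has exactly 10 rows; each row is the pose to reach, as a shift and turn from the pose commanded when the call began, along the tool's axes at that moment; what a row does not reach only later rows make up. A row lasts 1/12 s, in which the tool goes at most 41.7 mm and 7.16 degrees, less where a joint would pass 70% of its speed; a pose out of reach is approached as far as the arm can. A call with a gripper value outside its range is refused whole. "claw" is the closure, from 0 (fully open) to 1 (shut), set as the call begins (left out, the last holds). The fingers move at their own pace and stop on an object; "force" is the grip in N (left out, the last holds). Time passes only in rows, so rows that repeat a pose let the fingers close, or fill a call up. It gives the time, the measured TCP pose, the force and the opening at its end, in the units of the state.
- telemetry.observe(): the state, without advancing time (a new reading comes with each control period).
- cams.grab_frame(name): name is "scene" or "top" or "wrist"; returns a dict with "color" (384x512x3 uint8, red, green, blue), "mtx" (3x3 intrinsics, pixels), "eye" and "orientation" of the camera in the world; the wrist camera has in their place "T_tool_cam" (4x4, takes a point from camera to tool coordinates, whose origin is the TCP and whose axes are the flange's). Camera axes: x right, y down, z forward; pixel columns grow to the right and rows downward; lengths in m; the calibration is good to about 2 mm. A picture is of the moment at which its call begins: read the wrist's pose just before it. There is no depth.
- workorder.job_done(): hands the job in, once; it reports no verdict.
Trained networks look in the newest picture that a camera, given by its name, has taken for a name from the list of things; names that differ only in an ending like _2 or _b are one class to them, and where a whole thing is asked for, a point or a joint stands for the part that bears it (a point fixed in the world has none). Each returns a list of dicts, best first, with "score" (0 to 1); they miss things now and then, are a little off and sometimes report something else, mostly with a low value. They report only what shows in the picture. A call takes as long as a camera call.
- cams.find_in(camera, name): "box" ([left, top, width, height] in pixels, round what is visible of it).
- cams.pinpoint(camera, name): "uv" ([column, row] in pixels: a listed point, or the origin of a listed thing).
The state is a dict: "clock": time; "qpos": joint angles; "qd": joint speeds; "joint_efforts": joint torques, N m; "position": TCP position; "tool_rot": TCP orientation; "force": force on the tool from outside, world axes, zero at the start; "moment": the same for the moment, N m; "grip_width": finger opening in m.
Only numpy, scipy, OpenCV 4.12 (cv2) and the standard library are available. Lean on these libraries where they do the work, as an engineer would, in place of code of your own. Each camera call takes 0.05 s, during which the arm holds its last target. There are 200 camera calls.

## Working session

There is one attempt and no reset: what is moved stays moved. The work goes in short steps, Python scripts to look and compute and a tool call to move; the robot and the scene stay as the last step left them, time stands still between calls to the robot, and variables do not carry over. Pictures are saved under pics/ and viewed, about 8 in all and at most 12, crops included, and the job is handed in when it is done.

Besides the shell and the picture viewer there is one more tool, called after ">>>" as name(argument=value, ...), one argument or row to a line, values as JSON. apply_moves: Moves the arm, as the interface text tells. Its arguments: {"type":"object","properties":{"steps":{"type":"array"},"claw":{"type":"number"},"force":{"type":"number"}},"required":["steps"]}

```bash
mkdir -p pics; cat > h.py <<'E'
import numpy as np, cv2
from workcell import telemetry, cams, workorder
from scipy.spatial.transform import Rotation as R
def ray(f,uv,z):
    o=np.array(f["orientation"]);
    M=o if o.shape==(3,3) else (R.from_quat(o).as_matrix() if o.size==4 else R.from_euler('xyz',o).as_matrix())
    d=M@np.linalg.inv(f["mtx"])@np.array([uv[0],uv[1],1.]); e=np.array(f["eye"])
    return e+d*(z-e[2])/d[2]
E
python3 - <<'E'
from h import *
s=telemetry.observe(); print({k:np.round(s[k],3) for k in ('clock','qpos','position','tool_rot','grip_width')})
fs=[]
for c in("scene","top"):
    f=cams.grab_frame(c); fs.append(f["color"]); print(c,np.round(f["eye"],3),np.round(f["orientation"],3),np.round(f["mtx"],1).tolist())
    cv2.imwrite(f"pics/{c}0.png",f["color"][:,:,::-1])
    for n in("lock_grip","timer_grip","cookie_jar"):
        for p in cams.pinpoint(c,n)[:2]: print(n,p["score"],np.round(p["uv"],1),[np.round(ray(f,p["uv"],z),3) for z in ({"lock_grip":[.107],"timer_grip":[.097],"cookie_jar":[0.]}[n])])
E
```

```text
{'clock': np.float64(0.0), 'qpos': array([-1.345,  0.522, -0.036,  1.6  ,  0.021,  1.021, -0.113]), 'position': array([0.182, 0.598, 0.231]), 'tool_rot': array([-3.14 ,  0.   ,  2.846]), 'grip_width': np.float64(0.086)}
scene [1.062 0.527 0.866] [-2.454e+00 -2.000e-03  2.287e+00] [[410.8, 0.0, 261.9], [0.0, 410.8, 192.2], [0.0, 0.0, 1.0]]
lock_grip 0.85 [282.5 199.4] [array([0.576, 0.17 , 0.107])]
timer_grip 0.58 [205.6 132.1] [array([ 0.526, -0.143,  0.097])]
cookie_jar 0.79 [425.1 302.6] [array([0.526, 0.547, 0.   ])]
top [0.362 0.138 1.473] [-3.004 -0.027 -1.55 ] [[455.0, 0.0, 254.1], [0.0, 455.0, 191.3], [0.0, 0.0, 1.0]]
lock_grip 0.68 [236.  187.5] [array([0.562, 0.161, 0.107])]
timer_grip 0.59 [338.4 204.4] [array([ 0.519, -0.153,  0.097])]
cookie_jar 0.85 [119.2 202.9] [array([0.519, 0.538, 0.   ])]
```

View pics/scene0.png

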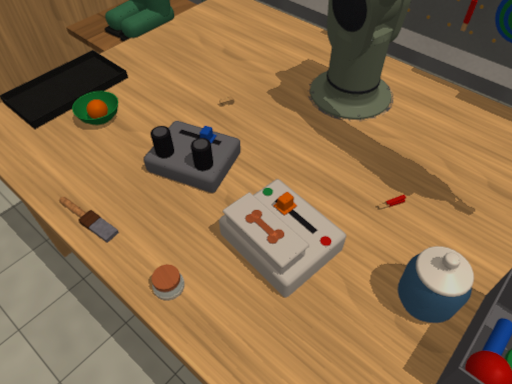

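View pics/top0.png

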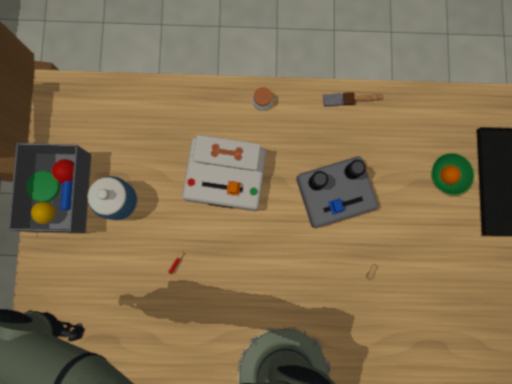

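```bash
cat >> h.py <<'E'
def line(f,uv):
    M=R.from_euler('xyz',f["orientation"]).as_matrix()
    d=M@np.linalg.inv(f["mtx"])@np.array([uv[0],uv[1],1.]); return np.array(f["eye"]),d/np.linalg.norm(d)
def tri(*ls):
    A=sum(np.eye(3)-np.outer(d,d) for e,d in ls); b=sum((np.eye(3)-np.outer(d,d))@e for e,d in ls)
    p=np.linalg.solve(A,b); return p,[np.linalg.norm((np.eye(3)-np.outer(d,d))@(p-e)) for e,d in ls]
E
python3 - <<'E'
from h import *
a=cams.grab_frame("scene");b=cams.grab_frame("top")
for n,u,v in(("lock",(282.5,199.4),(236,187.5)),("timer",(205.6,132.1),(338.4,204.4)),("jar",(425.1,302.6),(119.2,202.9))): print(n,tri(line(a,u),line(b,v)))
E
```

```text
lock (array([0.56471304, 0.16139329, 0.08919821]), [np.float64(0.0006536912440833269), np.float64(0.0006536912440832112)])
timer (array([ 0.51926799, -0.15402895,  0.08672549]), [np.float64(0.0019657879309560246), np.float64(0.001965787930956127)])
jar (array([ 0.51911855,  0.54430366, -0.01250423]), [np.float64(0.0027441529775470573), np.float64(0.002744152977546974)])
```

The scene view has the orange grip at about (286,202), green dot (268,192), red dot (326,241). The top view has the grip at (235,187), red dot (192,183), green dot (254,191). Jar, dryer and hopper are well separated. The two views put the grip's height about 18 mm too low, so I'll refine it by colour.

```bash
python3 - <<'E'
from h import *
ims=[]
for c,(x,y),lk in(("scene",(295,215),0),("top",(225,185),0)):
    f=cams.grab_frame(c); im=f["color"]; hsv=cv2.cvtColor(im,cv2.COLOR_RGB2HSV)
    x0,y0,w=x-50,y-45,100
    sub=hsv[y0:y0+90,x0:x0+w]
    for n,lo,hi,z in(("red",(0,180,120),(4,255,255),.07),("red2",(174,180,120),(180,255,255),.07),("green",(50,120,60),(85,255,255),.07),("orange",(7,200,120),(16,255,255),.09)):
        m=cv2.inRange(sub,lo,hi); k,_,st,ce=cv2.connectedComponentsWithStats(m)
        for i in range(1,k):
            if st[i][4]>12: uv=ce[i]+[x0,y0]; print(c,n,st[i],np.round(uv,1),np.round(ray(f,uv,z),3))
    ims.append(cv2.resize(im[y-35:y+35,x-40:x+40],None,fx=5,fy=5,interpolation=cv2.INTER_CUBIC))
cv2.imwrite("pics/crop.png",np.hstack(ims)[:,:,::-1])
E
```

```text
scene red [76 67 10  8 69] [325.3 240.5] [0.581 0.303 0.07 ]
scene green [18 18  9  7 51] [267.3 191.2] [0.557 0.107 0.07 ]
scene orange [ 29  22  22  23 241] [285.8 202.8] [0.568 0.175 0.09 ]
top red [13 39  6  6 26] [190.8 181.8] [0.582 0.302 0.07 ]
top green [76 48  6  6 29] [253.3 190.9] [0.558 0.107 0.07 ]
top orange [ 52  42  12  13 121] [232.8 187.7] [0.564 0.171 0.09 ]
```

View pics/crop.png

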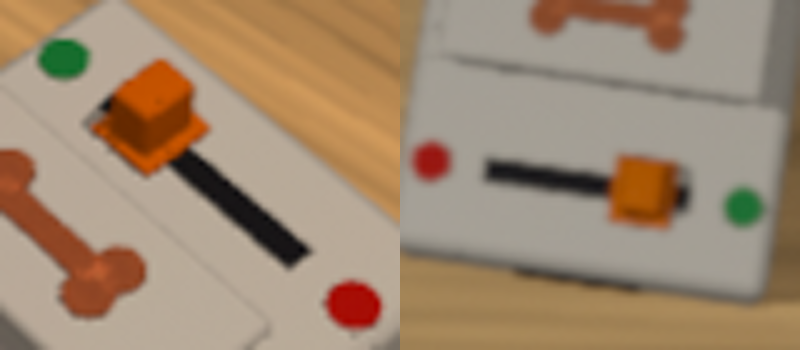

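The dots agree between the two views to 1 mm: green (0.558, 0.107), red (0.5815, 0.3025). The track's yaw is therefore about −6.9°, and the grip is near the green end. The crop shows the grip on its foot at the green end of the slot. Plan: push it along the track with shut fingers from the green side, with the jaw axis along the track.

>>> apply_moves(
  steps=[
    [-1.5,-1.0,0,0],
    [-4.2,-2.9,0,0],
    [-7,-4.9,0,0],
    [-10,-7,0,0],
    [-13,-9.1,0,0],
    [-16,-11.2,0,0],
    [-19,-13.3,0,0],
    [-22,-15.4,0,0],
    [-25,-17.5,0,0],
    [-28,-19.6,0,0],
  ],
  claw=1,
  force=40,
)

```text
clock: 1.43
position: [0.3937, 0.3272, 0.2315]
tool_rot: [3.141, 0.0, 2.846]
force: [1.2, 1.3, -0.3]
grip_width: 0.0003
```

>>> apply_moves(
  steps=[
    [-2.8,-2,0,-0.02],
    [-5.6,-4,0,-0.04],
    [-8.4,-5.9,0,-0.07],
    [-11.2,-7.9,0,-0.1],
    [-14,-9.9,0,-0.13],
    [-16.8,-11.8,0,-0.16],
    [-19.6,-13.8,0,-0.176],
    [-21.6,-15.2,0,-0.176],
    [-22.1,-15.6,0,-0.176],
    [-22.1,-15.6,0,-0.176],
  ],
)

```text
clock: 2.27
position: [0.5596, 0.1132, 0.2312]
tool_rot: [-3.141, 0.0, 3.019]
force: [-0.2, 0.4, 1.2]
grip_width: 0.0002
```

```bash
python3 - <<'E'
from h import *
s=telemetry.observe(); print({k:np.round(s[k],4) for k in ('clock','position','tool_rot','force','grip_width')})
A=np.array([.5695,.205]);d=np.array([.0238,.1955]);d/=np.linalg.norm(d);n=np.array([d[1],-d[0]])
q=s["position"][:2]-A; print("track, lateral",q@d,q@n)
p=np.array(s["position"]);Rt=R.from_euler('xyz',s["tool_rot"]).as_matrix()
f=cams.grab_frame("wrist");cv2.imwrite("pics/w1.png",f["color"][:,:,::-1])
T=np.array(f["T_tool_cam"])
for r in cams.pinpoint("wrist","lock_grip")[:2]:
    dd=Rt@T[:3,:3]@np.linalg.inv(f["mtx"])@np.append(r["uv"],1); e=p+Rt@T[:3,3]
    g=e+dd*(.107-e[2])/dd[2]; print(r,g,"track,lat",(g[:2]-A)@d,(g[:2]-A)@n)
E
```

```text
{'clock': np.float64(2.2667), 'position': array([0.5596, 0.1132, 0.2312]), 'tool_rot': array([-3.1410e+00,  2.0000e-04,  3.0186e+00]), 'force': array([-0.1736,  0.3919,  1.2341]), 'grip_width': np.float64(0.0002)}
track, lateral -0.09233791974728786 0.001245680104135763
{'uv': [312.0, 183.6], 'score': 0.63} [0.56373805 0.17049749 0.107     ] track,lat -0.034945963126626595 -0.0015501992565854134
```

View pics/w1.png

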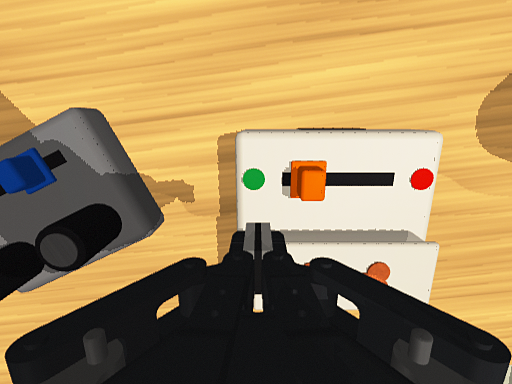

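The wrist view shows the shut fingers on the green side, grip top at about (312,180), green dot (254,179), red dot (421,179). The grip is 57 mm ahead along the track, so it is clear to descend.

>>> apply_moves(
  steps=[
    [0,0,1.5,0],
    [0,0,4,0],
    [0,0,6.5,0],
    [0,0,9,0],
    [0,0,11,0],
    [0,0,12.5,0],
    [0,0,13.5,0],
    [0,0,14.2,0],
    [0,0,14.5,0],
    [0,0,14.5,0],
  ],
)

```text
clock: 3.2
position: [0.5587, 0.1156, 0.0863]
tool_rot: [3.142, -0.0, 3.022]
force: [-0.7, -0.1, -0.6]
grip_width: 0.0
```

>>> apply_moves(
  steps=[
    [0,0.7,0,0],
    [0,1.4,0,0],
    [0,2.1,0,0],
    [0,2.6,0,0],
    [0,3,0,0],
    [0,3.4,0,0],
    [0,3.8,0,0],
    [0,4.2,0,0],
    [0,4.6,0,0],
    [0,5,0,0],
  ],
)

```text
clock: 4.03
position: [0.5649, 0.1649, 0.0863]
tool_rot: [-3.141, -0.0, 3.022]
force: [0.7, -2.1, 2.1]
grip_width: 0.0001
```

>>> apply_moves(
  steps=[
    [0,0.5,0,0],
    [0,1.0,0,0],
    [0,1.5,0,0],
    [0,2,0,0],
    [0,2.5,0,0],
    [0,3,0,0],
    [0,3.5,0,0],
    [0,4,0,0],
    [0,4.3,0,0],
    [0,4.6,0,0],
  ],
)

```text
clock: 4.87
position: [0.5703, 0.2108, 0.0862]
tool_rot: [-3.142, -0.0, 3.022]
force: [1.0, -2.6, 0.6]
grip_width: 0.0004
```

>>> apply_moves(
  steps=[
    [0,0.1,0,0],
    [0,0.2,0,0],
    [0,0.3,0,0],
    [0,0.4,0,0],
    [0,0.45,0,0],
    [0,0.5,0,0],
    [0,0.5,0,0],
    [0,0.5,0,0],
    [0,0.5,0,0],
    [0,0.5,0,0],
  ],
)

```text
clock: 5.7
position: [0.5709, 0.2153, 0.0863]
tool_rot: [3.142, -0.0, 3.022]
force: [0.6, -0.4, -0.6]
grip_width: 0.0001
```

>>> apply_moves(
  steps=[
    [0,0.05,0,0],
    [0,0.1,0,0],
    [0,0.15,0,0],
    [0,0.2,0,0],
    [0,0.25,0,0],
    [0,0.3,0,0],
    [0,0.33,0,0],
    [0,0.36,0,0],
    [0,0.4,0,0],
    [0,0.4,0,0],
  ],
)

```text
clock: 6.53
position: [0.5713, 0.219, 0.0863]
tool_rot: [-3.141, -0.0, 3.022]
force: [-0.3, -3.1, 0.5]
grip_width: 0.0005
```

>>> apply_moves(
  steps=[
    [0,0.03,0,0],
    [0,0.06,0,0],
    [0,0.09,0,0],
    [0,0.12,0,0],
    [0,0.15,0,0],
    [0,0.18,0,0],
    [0,0.2,0,0],
    [0,0.22,0,0],
    [0,0.25,0,0],
    [0,0.25,0,0],
  ],
)

```text
clock: 7.37
position: [0.5714, 0.2194, 0.0863]
tool_rot: [-3.139, -0.001, 3.02]
force: [-4.2, -14.7, 6.1]
grip_width: -0.0001
```

The advance stalled with 15 N at the expected end of travel. Now I'll back off, rise and check.

>>> apply_moves(
  steps=[
    [0,-0.5,0,0],
    [0,-1.5,0,0],
    [0,-2.5,0,0],
    [0,-3,0,0],
    [0,-3,-1.5,0],
    [0,-3,-4,0],
    [0,-3,-7,0],
    [0,-3,-10,0],
    [0,-3,-12,0],
    [0,-3,-12,0],
  ],
)

```text
clock: 8.2
position: [0.5698, 0.1923, 0.2106]
tool_rot: [3.138, 0.005, 3.021]
force: [0.7, -0.2, 0.1]
grip_width: 0.0001
```

```bash
python3 - <<'E'
from h import *
s=telemetry.observe(); print({k:np.round(s[k],4) for k in ('clock','position','tool_rot','force')})
A=np.array([.5695,.205]);d=np.array([.0238,.1955]);d/=np.linalg.norm(d)
p=np.array(s["position"]);Rt=R.from_euler('xyz',s["tool_rot"]).as_matrix()
f=cams.grab_frame("wrist");cv2.imwrite("pics/w2.png",f["color"][:,:,::-1])
T=np.array(f["T_tool_cam"])
for r in cams.pinpoint("wrist","lock_grip")[:2]:
    dd=Rt@T[:3,:3]@np.linalg.inv(f["mtx"])@np.append(r["uv"],1); e=p+Rt@T[:3,3]
    g=e+dd*(.107-e[2])/dd[2]; print(r,g,"track",(g[:2]-A)@d)
for c in("scene","top"):
    f=cams.grab_frame(c)
    for n,z in(("timer_grip",.097),("cookie_jar",0),("lock_grip",.107)):
        for q in cams.pinpoint(c,n)[:1]: print(c,n,q["score"],np.round(q["uv"],1),np.round(ray(f,q["uv"],z),3))
E
```

```text
{'clock': np.float64(8.2), 'position': array([0.5698, 0.1923, 0.2106]), 'tool_rot': array([3.1383, 0.0052, 3.0213]), 'force': array([ 0.6527, -0.1515,  0.1384])}
scene timer_grip 0.68 [204.4 131.5] [ 0.526 -0.147  0.097]
scene cookie_jar 0.79 [425.  302.5] [0.526 0.546 0.   ]
scene lock_grip 0.88 [305.1 214.9] [0.577 0.238 0.107]
top timer_grip 0.47 [338.1 206.6] [ 0.513 -0.152  0.097]
top cookie_jar 0.68 [119.6 200.7] [0.526 0.537 0.   ]
```

View pics/w2.png

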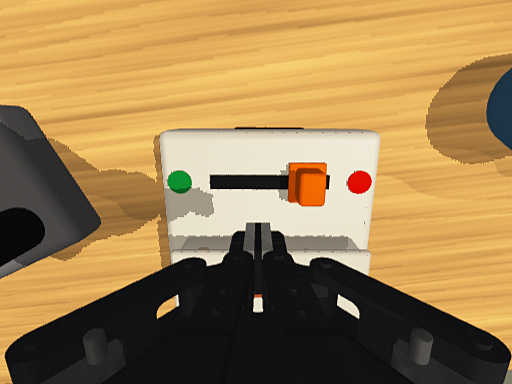

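The wrist view shows the grip (307,184) at the red end of the slot, with the red dot at (359,182). Next I'll retreat clear and do a final check.

>>> apply_moves(
  steps=[
    [0,0,-1.5,0],
    [0,0,-3.5,0],
    [1,0,-5,0],
    [3,0,-6,0],
    [5,0,-6,0],
    [7,0,-6,0],
    [9,0,-6,0],
    [10,0,-6,0],
    [10,0,-6,0],
    [10,0,-6,0],
  ],
)

```text
clock: 9.53
position: [0.4692, 0.2041, 0.2665]
tool_rot: [3.141, 0.001, 3.022]
force: [1.0, 0.7, -0.3]
grip_width: 0.0001
```

```bash
python3 - <<'E'
from h import *
s=telemetry.observe(); print(s["clock"],s["position"],s["force"])
A=np.array([.5695,.205]);d=np.array([.0238,.1955]);d/=np.linalg.norm(d)
ims=[]
for c,(x,y) in(("scene",(295,215)),("top",(225,185))):
    f=cams.grab_frame(c); im=f["color"]; hsv=cv2.cvtColor(im,cv2.COLOR_RGB2HSV)[y-45:y+45,x-50:x+50]
    m=cv2.inRange(hsv,(7,200,90),(16,255,255)); k,_,st,ce=cv2.connectedComponentsWithStats(m)
    for i in range(1,k):
        if st[i][4]>30: uv=ce[i]+[x-50,y-45]; g=ray(f,uv,.09); print(c,st[i],uv,g,"track",(g[:2]-A)@d)
    ims.append(cv2.resize(im[y-35:y+35,x-40:x+40],None,fx=5,fy=5,interpolation=cv2.INTER_CUBIC))
cv2.imwrite("pics/crop2.png",np.hstack(ims)[:,:,::-1])
E
```

```text
9.5333 [0.46924763 0.20410314 0.26651364] [ 0.9988854   0.68579797 -0.29251935]
scene [ 51  41  23  23 312] [307.56089744 222.35897436] [0.57922651 0.24860274 0.09      ] track 0.044458598416329945
```

View pics/crop2.png

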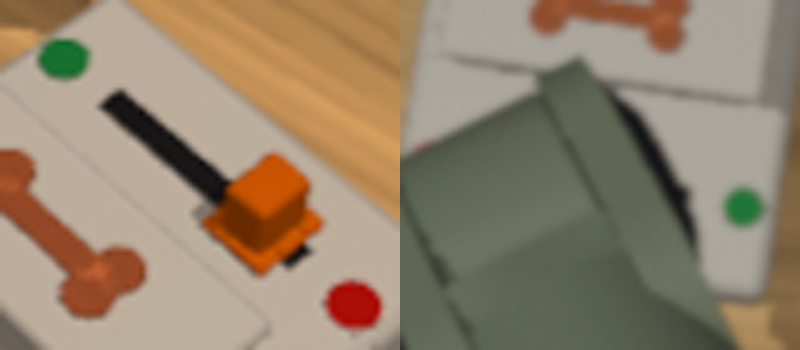

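```bash
python3 -c "
from workcell import workorder; print(workorder.job_done())"
```

```text
the job is handed in; nothing more can be done
None
```

I pushed the orange transport lock along its track with shut fingers until it stopped at the red-dot end. I then backed off, rose and moved clear, and handed the job in at about 9.6 s.

**End stop:** The push met about 2–3 N along the way. At the end, force rose to about 15 N and the tool moved only 0.4 mm of a commanded 2.5 mm. It stopped where I expected the end, about 40 mm past the midpoint between the dots.

**After retreat:** The scene picture shows the grip at the red end of the slot, about 74 mm from where it began. It seems to have started a few mm in from the green end. A few mm of slot still show beyond the foot. The slot looks about 5 mm longer than the foot's travel at each end, so I take this as the stop itself.

**Timer slide and cookie jar:** The networks place both within about 10 mm of where they were, which is within their scatter. The arm never came near either.

**Checks that failed or disagreed:**
- The top view of the grip was hidden by the arm in the last picture.
- The network missed the grip in the last wrist picture.
- The network put the grip at y 0.238 in the scene view, against 0.249 by colour. Its scene readings disagreed with the other measurements from the start, so I relied on the dots, the colour and the contact force.

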